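Thread the shock and fork parts onto their build stands

ROBOT

A 7-joint arm with a two-finger parallel gripper is mounted at the origin on a cart in front of the work surface, level with it; the furniture and walls round the work are solid. World frame = base frame: x ahead of the robot, y to its left, z up, the work surface at z = 0. Lengths are in mm, angles in rad, forces in N, time in s.
With the tool pointing down it reaches from about 400 to 850 mm from the base axis. Payload 4.5 kg.
Tool frame: the origin (TCP) lies midway between the tips of the shut fingers; the grasp point (between the pads) lies 19 mm behind it (r.pinch_z is the distance from the TCP to the grasp point, in mm); z points along the fingers, y is the line along which they close (so a half turn about z gives the same grasp; the last joint's range is limited). The gripper opens to 85 mm and grips with 20 to 120 N. Pads are 22 mm wide; open, the fingers measure 114 mm over their backs; the gripper's body (76 mm by 85 mm) begins 54 mm behind the grasp point. The pads swing forward as they close: fully open they stand 13 mm farther back than shut.
Start: joints at [-1.179, 0.689, -0.195, 1.565, 0.157, 0.902, -0.215], TCP at [218.866, 585.45, 231.317] pointing down, gripper open.
Joint ranges: [-3.01, 3.01], [-0.46, 2.08], [-1.47, 1.51], [0.13, 2.56], [-1, 4.14], [0.04, 2.09], [-2.66, 2.66]. Speed limits (rad/s): [2.57, 2.57, 3.14, 3.14, 3.14, 3.14, 3.14].

INTERFACE

Orientations are given as a unit quaternion [x, y, z, w].
In Python, from plant import r gives the robot as it stands. The module is installed in compiled form; this text tells all that it offers.
- The arm moves only by the tool apply_moves, never from a script. Its argument "increments" is text: rows parted by semicolons, each of 4 numbers parted by spaces: the shift along the tool's x, y, z in m, then the turn about the tool's z in degrees. In form: tx ty tz turn; .... A call has exactly 5 rows; each row is the pose to reach, as a shift and turn from the pose commanded when the call began, along the tool's axes at that moment; what a row does not reach only later rows make up. A row lasts 1/10 s, in which the tool goes at most 50 mm and 8.59 degrees, less where a joint would pass 70% of its speed; a pose out of reach is approached as far as the arm can. A call with a gripper value outside its range is refused whole. "fingers" is the finger opening in m, from 0 to 0.0854, set as the call begins (left out, the last holds). The fingers move at their own pace and stop on an object; "grip_force" is the grip in N (left out, the last holds). Time passes only in rows, so rows that repeat a pose let the fingers close, or fill a call up. It gives the time, the measured TCP pose, the force, the opening and the grip force at its end, in the units of the state.
- r.get_state(): the state, without advancing time (a new reading comes with each control period).
- r.capture(name): name is "scene" or "top" or "wrist"; returns (picture, depth): 480x640x3 uint8, blue, green, red; 480x640 float32, mm along the optical axis (not along the pixel's ray), 0 where there is no reading.
- r.camera_params(name): a dict with "fx", "fy", "cx", "cy" (pixels), "k1" (the pictures are not rectified: a ray, as slopes to the right and down, at radius r is drawn at 1 + k1 r^2 times it, then the intrinsics apply), "extrinsics" (4x4, takes a point from world to camera coordinates). Camera axes: x right, y up, looking along -z (the intrinsics and any distortion apply to the point x, -y, -z); pixel columns grow to the right and rows downward; lengths in mm; the calibration is good to about 2 mm. A picture is of the moment at which its call begins: read the wrist's pose just before it. camera_params takes no time and is no camera call; for the wrist camera it gives the pose at the moment of the call.
- r.hand_in(): hands the job in; it is judged then, once.
The state is a dict: "t": time; "joint_positions": joint angles; "qd": joint speeds; "joint_efforts": joint torques, N m; "tool_pos": TCP position; "orientation": TCP orientation; "wrist_force": force on the tool from outside, world axes, zero at the start; "moment": the same for the moment, N m; "grip_width": finger opening in mm; "finger_force": force on a finger pad.
Only numpy, scipy, OpenCV 4.12 (cv2) and the standard library are available. Lean on these libraries where they do the work, as an engineer would, in place of code of your own. Each camera call takes 0.05 s, during which the arm holds its last target. There are 200 camera calls.

TASK

Put the loose parts onto the two build stands in assembly order. On the thick post of the square stand go the spring seat first (wide flange down), then the thrust bearing, then the notched preload collar on top; on the thin post of the round stand go the washer first and then the black spacer sleeve, every part threaded over the post and lying flat on the one below. Leave the red tin, the blue carton and the tape measure where they are.

Things in the scene. Friction and masses are not known exactly. Their poses are not given: they have to be found in the camera images.
- shock_stand: fixed build stand for the shock parts: square grey base plate 84 x 84 mm, 10 mm thick, with an upright steel post 20 mm in diameter in its middle; the last 10 mm of the post taper to a 6 mm tip, 56 mm above the bench. Origin: centre of the base's underside, on the post's axis, at bench height; z up
- fork_stand: fixed build stand for the fork parts: round grey base 72 mm in diameter, 10 mm thick, with a thin upright steel post 11 mm in diameter in its middle; the last 10 mm of the post taper to a 4 mm tip, 54 mm above the bench. Origin: centre of the base's underside, on the post's axis, at bench height; z up
- spring_seat: spring seat, shock part: aluminium ring with a wide flange below (64 mm diameter, 6 mm thick) and a narrower hub on it (46 mm diameter, 10 mm high); 16 mm high in all, through bore 27 mm. Origin: centre of its underside; z up. Starts flat on the bench, this way up, anywhere in the work area
- thrust_bearing: thrust bearing, shock part: flat steel ring 56 mm in diameter, 12 mm high, through bore 27 mm, a darker cage recessed between its two bright races. Origin: centre of its underside; z up. Starts flat on the bench, this way up, anywhere in the work area
- preload_collar: preload collar, shock part: dark steel ring 50 mm in diameter, 14 mm high, through bore 27 mm; the lower 7 mm is a plain full ring, the upper 7 mm has six notches round the rim like a castle nut. Origin: centre of its underside; z up. Starts flat on the bench, this way up, anywhere in the work area
- fork_washer: thick plain washer, fork part: steel, 36 mm in diameter, 9 mm high, through bore 17 mm. Origin: centre of its underside; z up. Starts flat on the bench, this way up, anywhere in the work area
- fork_spacer: spacer sleeve, fork part: short black plastic tube 24 mm in diameter, 28 mm high, through bore 17 mm. Standing on end. Origin: centre of its underside; z up. Starts flat on the bench, this way up, anywhere in the work area
- tin: small red tin with a silver lid, 44 mm in diameter, 44 mm high; bystander, stands among the parts. Origin: centre of its underside
- carton: small blue carton, 46 x 61 x 28 mm, to the left of the work; bystander. Origin: centre of its underside
- tape: yellow tape measure, 31 x 79 x 61 mm, to the right of the work; bystander. Origin: centre of its underside
There are look-alikes about, which are no part of the job. What is shaped like the thrust_bearing but yellow is not meant.

How it is judged:
By the outcome, as a careful person would: the job done as asked, in the order asked, and still so for the second after the job is handed in, with the robot touching nothing.
It also fails if it takes over 128 s, if anything falls off the work surface, if the arm or the gripper's body presses on something with over 40 N, if the wrist force passes 120 N, or if a joint passes its speed limit or range.

## Working session

There is one attempt and no reset: what is moved stays moved. The work goes in short steps, Python scripts to look and compute and a tool call to move; the robot and the scene stay as the last step left them, time stands still between calls to the robot, and variables do not carry over. Pictures are saved under pics/ and viewed, at most 18 in all, crops included, and the job is handed in when it is done.

Besides the shell and the picture viewer there is one more tool, called as name(argument=value, ...), one argument or row to a line, values as JSON. apply_moves: Moves the arm, as the interface text tells. Its arguments: {"type":"object","properties":{"increments":{"type":"string"},"fingers":{"type":"number"},"grip_force":{"type":"number"}},"required":["increments"]}

```bash
mkdir -p pics
python3 - <<'E'
from plant import r
import cv2,numpy as np
s=r.get_state();print(s['t'],s['tool_pos'],s['orientation'],s['grip_width'])
for n in ['scene','top','wrist']:
    p=r.camera_params(n);print(n,{k:(v if k!='extrinsics' else np.round(v,3).tolist()) for k,v in p.items()})
    im,d=r.capture(n);cv2.imwrite(f'pics/{n}0.png',im);np.save(f'pics/{n}0.npy',d);print(d[240,320])
E
```

```text
0.0 [218.6904592  584.76760759 230.45422476] [ 1.77915579e-01  9.84045292e-01 -9.47583012e-04 -1.14018825e-04] 85.2006901455484
scene {'fx': 513.3331148084432, 'fy': 513.3331148084432, 'cx': 328.0574660328959, 'cy': 238.94151433372562, 'k1': -0.011436663329865903, 'extrinsics': [[-0.607, -0.795, 0.019, 330.065], [0.539, -0.394, 0.745, -336.3], [-0.585, 0.462, 0.667, -881.75], [0.0, 0.0, 0.0, 1.0]]}
1244.6924
top {'fx': 477.4013351284435, 'fy': 477.4013351284435, 'cx': 321.06200424214177, 'cy': 242.3266241575458, 'k1': 0.02556894233643584, 'extrinsics': [[-0.056, -0.998, -0.003, 28.532], [0.974, -0.055, 0.218, -585.654], [-0.217, 0.009, 0.976, -1139.358], [0.0, 0.0, 0.0, 1.0]]}
1270.9395
wrist {'fx': 404.98099728772996, 'fy': 404.98099728772996, 'cx': 321.56889226100697, 'cy': 237.25107300569374, 'k1': -0.09508177178752249, 'extrinsics': [[0.351, 0.937, 0.0, -623.336], [-0.894, 0.335, -0.299, 38.585], [-0.28, 0.105, 0.954, -378.255], [0.0, 0.0, 0.0, 1.0]]}
1317.119
```

View pics/top0.png

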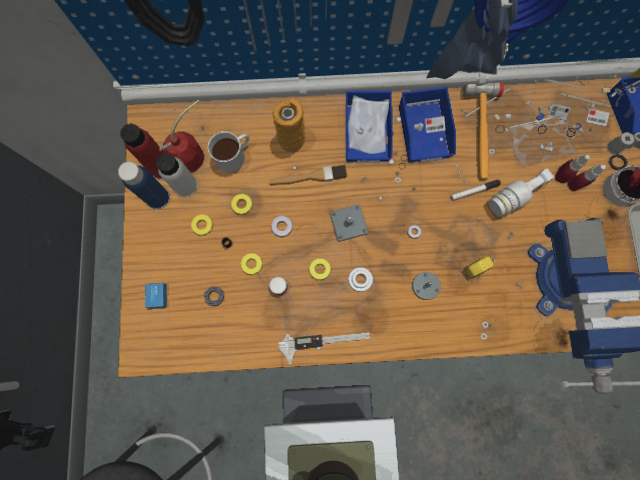

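View pics/scene0.png

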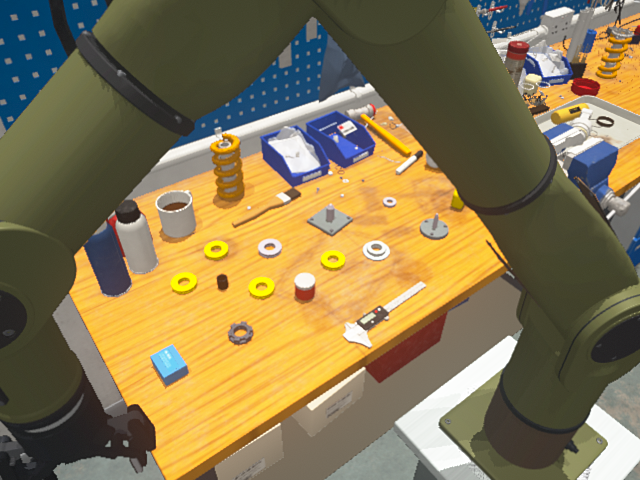

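The top view shows these parts and stands:

| Item | Pixel |
|---|---|
| Bearing | (282,226) |
| Seat | (361,279) |
| Collar | (214,296) |
| Washer | (414,231) |
| Spacer | (227,243) |
| Square stand | (349,223) |
| Round stand | (426,286) |
| Tin | (279,286) |

The yellow rings are decoys. The scene view shows the same layout.

```bash
cat > h.py <<'E'
import cv2,numpy as np
from plant import r
F=np.diag([1.,-1,-1])
def cam(n): 
    p=r.camera_params(n);E=np.array(p['extrinsics']);p['R']=F@E[:3,:3];p['t']=F@E[:3,3]
    p['K']=np.array([[p['fx'],0,p['cx']],[0,p['fy'],p['cy']],[0,0,1.]]);p['D']=np.array([p['k1'],0,0,0.]);p['C']=-p['R'].T@p['t'];return p
def rays(p,uv):
    q=cv2.undistortPoints(np.float64(uv).reshape(-1,1,2),p['K'],p['D']).reshape(-1,2)
    return np.c_[q,np.ones(len(q))]@p['R']          # world dirs, unit depth
def onplane(p,uv,z):
    d=rays(p,uv);return p['C']+d*((z-p['C'][2])/d[:,2])[:,None]
def cloud(p,dep):
    v,u=np.mgrid[:480,:640];d=rays(p,np.c_[u.ravel(),v.ravel()])
    W=p['C']+d*dep.reshape(-1,1);W[dep.ravel()==0]=np.nan;return W.reshape(480,640,3)
def pix(p,P):
    return cv2.projectPoints(np.float64(P).reshape(-1,1,3),cv2.Rodrigues(p['R'])[0],p['t'],p['K'],p['D'])[0].reshape(-1,2)
def toolR():
    from scipy.spatial.transform import Rotation as Ro
    return Ro.from_quat(r.get_state()['orientation']).as_matrix()
def go(target,s=None):
    s=s or r.get_state();d=toolR().T@(np.array(target)-s['tool_pos']);print('shift mm',np.round(d,1),'at',np.round(s['tool_pos'],1));return d
E
python3 - <<'E'
from h import *
seeds=dict(bearing=(282,226),seat=(361,279),collar=(214,296),washer=(414,231),spacer=(227,243),tin=(279,286),shock=(349,223),fork=(426,286))
T=cam('top');S=cam('scene')
ct=cloud(T,np.load('pics/top0.npy'));cs=cloud(S,np.load('pics/scene0.npy'))
for k,(u,v) in seeds.items():
    c=onplane(T,[(u,v)],8)[0];out=[]
    for W in (ct,cs):
        m=(np.hypot(W[...,0]-c[0],W[...,1]-c[1])<60)
        b=np.median(W[m][:,2]);m&=(W[...,2]>b+4)
        # nearest blob
        n,l,st,ce=cv2.connectedComponentsWithStats(m.astype(np.uint8))
        j=max(range(1,n),key=lambda i:st[i,4]) if n>1 else 0
        P=W[l==j];lo,hi=P.min(0),P.max(0)
        out.append((np.round((lo+hi)[:2]/2,1),np.round((hi-lo)[:2],0),'n',len(P),'bench',round(b,1),'top',np.round(np.percentile(P[:,2],[50,95,100]),1)))
    print(k,np.round(c[:2],1));[print('   ',o) for o in out]
E
```

```text
bearing [649.3  96.3]
    (array([649.1,  99.1]), array([53., 59.]), 'n', 263, 'bench', np.float64(0.9), 'top', array([12. , 15.9, 19.1]))
    (array([646.1,  94.3]), array([57., 55.]), 'n', 275, 'bench', np.float64(-0.2), 'top', array([10.5, 13.2, 14.6]))
seat [ 495.6 -103.1]
    (array([ 494.8, -101.9]), array([61., 61.]), 'n', 292, 'bench', np.float64(0.9), 'top', array([13.2, 18.9, 21.4]))
    (array([ 495.7, -105.2]), array([67., 68.]), 'n', 385, 'bench', np.float64(-2.7), 'top', array([ 8.1, 17.1, 21. ]))
collar [473.1 278.3]
    (array([473.3, 280.1]), array([51., 49.]), 'n', 207, 'bench', np.float64(0.6), 'top', array([12.6, 17.3, 19.4]))
    (array([471. , 276.5]), array([56., 48.]), 'n', 377, 'bench', np.float64(-2.4), 'top', array([11.2, 14.9, 18.3]))
washer [ 615.7 -252.9]
    (array([ 617.8, -254.7]), array([41., 36.]), 'n', 118, 'bench', np.float64(0.3), 'top', array([ 8.4, 12.7, 14.7]))
    (array([ 612.6, -255.8]), array([37., 35.]), 'n', 90, 'bench', np.float64(-0.3), 'top', array([ 7.8, 11.4, 14.2]))
spacer [611.2 243.1]
    (array([613.3, 243. ]), array([30., 25.])
[... 259 characters left out ...]
266, 'bench', np.float64(0.6), 'top', array([43.1, 47.2, 49.3]))
    (array([502.7, 108.1]), array([80., 47.]), 'n', 506, 'bench', np.float64(-3.2), 'top', array([39.2, 44.1, 46.6]))
shock [647.4 -82.4]
    (array([653.9, -91.1]), array([33., 45.]), 'n', 92, 'bench', np.float64(8.0), 'top', array([44.6, 58.3, 60.8]))
    (array([650.1, -94.1]), array([29., 40.]), 'n', 119, 'bench', np.float64(8.0), 'top', array([35.2, 54.1, 55.6]))
fork [ 468.1 -269.4]
    (array([ 469.8, -270.1]), array([71., 71.]), 'n', 571, 'bench', np.float64(1.9), 'top', array([10.7, 16.3, 56.8]))
    (array([ 468.2, -269.1]), array([119., 119.]), 'n', 1193, 'bench', np.float64(-520.1), 'top', array([ 1.3, 13. , 53.2]))
```

View pics/wrist0.png

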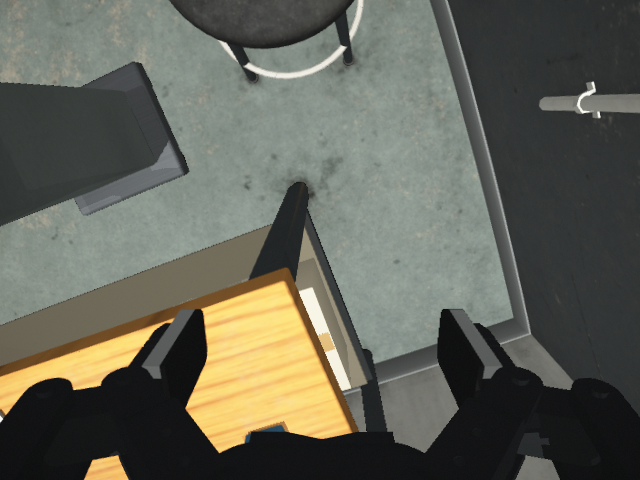

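The wrist view shows the fingertips at about (180,345) and (465,345). Image right is tool +y and image up is tool +x. I'm going to the seat first.

apply_moves(
  increments="-0.033 -0.036 0.004 0; -0.066 -0.072 0.008 0; -0.100 -0.109 0.012 0; -0.133 -0.145 0.016 0; -0.166 -0.182 0.020 0",
  fingers=0.085,
  grip_force=40,
)

```text
t: 0.65
tool_pos: [311.1, 355.0, 211.1]
orientation: [0.178, 0.984, 0.0, 0.0]
wrist_force: [1.5, -0.4, 0.9]
grip_width: 84.9
finger_force: 0.0
```

apply_moves(
  increments="-0.033 -0.036 0.004 0; -0.066 -0.072 0.008 0; -0.100 -0.109 0.012 0; -0.133 -0.145 0.016 0; -0.166 -0.182 0.020 0",
)

```text
t: 1.15
tool_pos: [403.0, 126.6, 191.2]
orientation: [0.178, 0.984, 0.0, 0.0]
wrist_force: [1.9, -0.3, -0.2]
grip_width: 84.9
finger_force: 0.0
```

apply_moves(
  increments="-0.033 -0.036 0.010 0; -0.066 -0.072 0.020 0; -0.100 -0.109 0.030 0; -0.133 -0.145 0.045 0; -0.166 -0.182 0.060 0",
)

```text
t: 1.65
tool_pos: [493.4, -98.7, 131.9]
orientation: [0.178, 0.984, 0.0, 0.0]
wrist_force: [0.6, 0.3, 0.0]
grip_width: 85.2
finger_force: 0.0
```

```bash
cat >> h.py <<'E'
def shot(name):
    p=cam('wrist');s=r.get_state();im,d=r.capture('wrist');cv2.imwrite(f'pics/{name}.png',im);np.save(f'pics/{name}.npy',d)
    return p,s,im,d
E
python3 - <<'E'
from h import *
p,s,im,d=shot('w1');W=cloud(p,d)
print(s['tool_pos'],np.nanmedian(W[100:200,100:540,2]),pix(p,[s['tool_pos']]))
m=(W[...,2]>3)&(W[...,2]<30)&(np.hypot(W[...,0]-495,W[...,1]+103)<60)
P=W[m];print(P.min(0),P.max(0),np.percentile(P[:,2],[10,50,90]))
E
```

```text
[493.40039906 -98.68716409 131.91674335] -0.5065376942004036 [[324.46755933 313.93728556]]
[ 463.99137407 -135.22379577    3.01284603] [527.43945777 -71.92635306  17.69210184] [ 4.69393002  6.49170429 15.80331766]
```

View pics/w1.png

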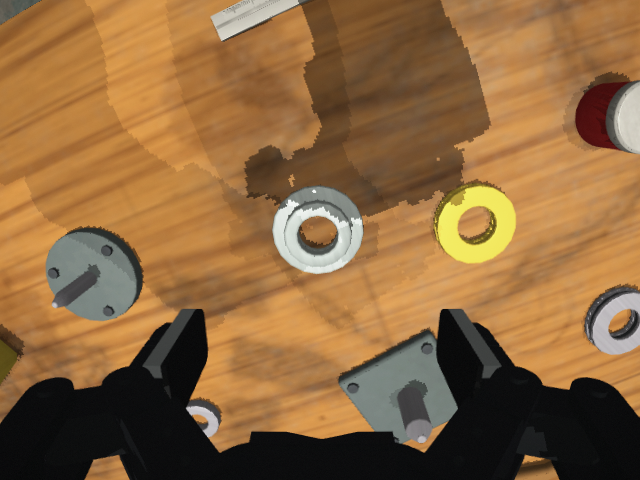

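The wrist view shows the seat at (318,230), the fork post tip at (57,304), the shock post tip at (421,438), the bearing at (617,322) and the tin on the right. I'm descending above the seat with the fingers partly closed to see how far down the tips reach.

apply_moves(
  increments="-0.004 -0.004 0.030 0; -0.004 -0.004 0.060 0; -0.004 -0.004 0.072 0; -0.004 -0.004 0.072 0; -0.004 -0.004 0.072 0",
  fingers=0.056,
)

```text
t: 2.2
tool_pos: [495.4, -101.3, 61.1]
orientation: [0.178, 0.984, 0.0, 0.0]
wrist_force: [1.0, -0.7, 0.9]
grip_width: 56.2
finger_force: 0.0
```

```bash
cat >> h.py <<'E'
def disc(W,c,rad,zlo,zhi):
    "centre of the points in a height band near c: mid of trimmed extents along 8 directions"
    m=(W[...,2]>zlo)&(W[...,2]<zhi)&(np.hypot(W[...,0]-c[0],W[...,1]-c[1])<rad);P=W[m]
    A=np.linspace(0,np.pi,8,endpoint=False);N=np.c_[np.cos(A),np.sin(A)]
    q=np.percentile(P[:,:2]@N.T,[1,99],axis=0);ctr=np.linalg.lstsq(N,q.mean(0),rcond=None)[0]
    print('centre',np.round(ctr,1),'dia',np.round(q[1]-q[0],0),'z med',np.round(np.median(P[:,2]),1),'n',len(P));return ctr
E
python3 - <<'E'
from h import *
p,s,im,d=shot('w2');W=cloud(p,d);R=toolR()
print(s['tool_pos'],s['grip_width'])
disc(W,(495.7,-103.6),40,12,20);disc(W,(495.7,-103.6),40,3,9)
L=(W-s['tool_pos'])@R     # tool frame
fm=(np.abs(L[...,0])<14)&(np.abs(L[...,1])<60)&(L[...,2]>-45)&(L[...,2]<15)
for sg in (-1,1):
    Q=L[fm&(np.sign(L[...,1])==sg)];Q=Q[Q[:,2]<25];print(sg,len(Q),Q.max(0),np.percentile(Q[:,2],[90,98]),Q[np.argmax(Q[:,2])],np.abs(Q[:,1]).min())
E
```

```text
[ 495.35855388 -101.3289524    61.05475258] 56.178837439498324
centre [ 495.3 -103.5] dia [43. 43. 43. 43. 43. 43. 43. 43.] z med 15.3 n 4073
centre [ 495.2 -103.4] dia [60. 61. 61. 61. 61. 61. 60. 60.] z med 5.4 n 4703
-1 3519 [ 12.17521627 -28.62600994  -3.17922467] [-11.90785894  -6.66790898] [  1.17807519 -29.09580627  -3.17922467] 28.626009944274916
1 3490 [12.18358448 45.66980137 -1.94064763] [-12.09228615  -6.7751601 ] [-0.87157981 27.47133082 -1.94064763] 26.251316029472132
```

View pics/w2.png

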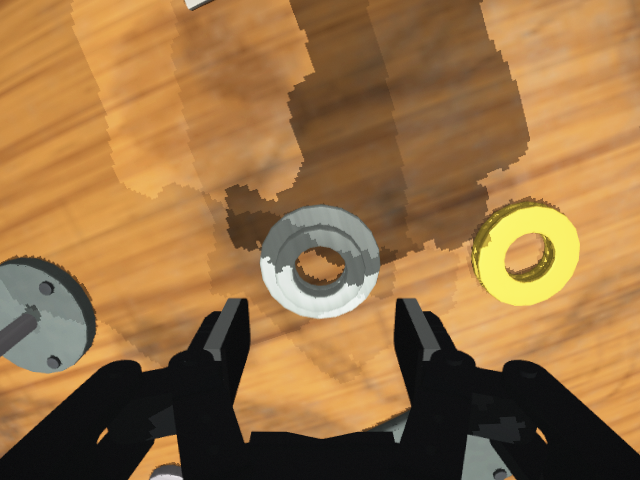

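The seat is centred at about (320,262), between the fingertips at (235,300) and (405,300). The tips reach about 4 mm behind the TCP at 56 mm opening.

apply_moves(
  increments="-0.001 -0.002 0.020 0; -0.001 -0.002 0.040 0; -0.001 -0.002 0.050 0; -0.001 -0.002 0.056 0; -0.001 -0.002 0.056 0",
)

```text
t: 2.75
tool_pos: [495.4, -103.9, 4.6]
orientation: [0.178, 0.984, 0.0, 0.0]
wrist_force: [0.1, 1.3, 0.5]
grip_width: 56.2
finger_force: 0.0
```

apply_moves(
  increments="0 0 0 0;0 0 0 0;0 0 0 0;0 0 0 0;0 0 0 0",
  fingers=0.03,
  grip_force=40,
)

```text
t: 3.25
tool_pos: [495.8, -103.9, 5.6]
orientation: [0.178, 0.984, 0.0, 0.001]
wrist_force: [-1.1, 0.6, 6.8]
grip_width: 44.0
finger_force: 40.4
```

apply_moves(
  increments="0 0 -0.010 0;0 0 -0.030 0;0 0 -0.060 0;0 0 -0.095 0;0 0 -0.125 0",
)

```text
t: 3.75
tool_pos: [495.1, -104.4, 131.7]
orientation: [0.178, 0.984, -0.0, 0.0]
wrist_force: [0.9, -1.4, -1.8]
grip_width: 43.9
finger_force: 41.1
```

apply_moves(
  increments="-0.020 0.010 0 0;-0.050 0.025 0 0;-0.080 0.035 0 0;-0.100 0.045 0 0;-0.100 0.045 0 0",
)

```text
t: 4.25
tool_pos: [608.1, -96.3, 130.4]
orientation: [0.178, 0.984, 0.001, 0.002]
wrist_force: [-1.1, 0.5, -1.1]
grip_width: 43.8
finger_force: 41.1
```

Run:
```python
from h import *
p,s,im,d=shot('w3');W=cloud(p,d);R=toolR()
print(s['tool_pos'],s['grip_width'],s['finger_force'],s['wrist_force'])
L=(W-s['tool_pos'])@R
c=W[(W[...,2]>40)&(W[...,2]<58)&(np.abs(W[...,0]-650)<40)&(np.abs(W[...,1]+88)<40)];print(len(c),np.median(c,0) if len(c) else '')
h=(np.abs(L[...,0])<45)&(np.abs(L[...,1])<45)&(L[...,2]>-25)&(L[...,2]<10);print(h.sum(),np.percentile(L[h],[1,50,99],axis=0))
```

```text
[608.06282731 -96.29609132 130.38891056] 43.77546750873448 41.124542551115155 [-1.08382748  0.47416642 -1.09630132]
0 
16639 [[-28.38485652 -34.13916075 -23.96367003]
 [ 10.28557395  -1.01841389  -8.69218981]
 [ 30.69195586  31.65146134   3.68576065]]
```

View pics/w3.png

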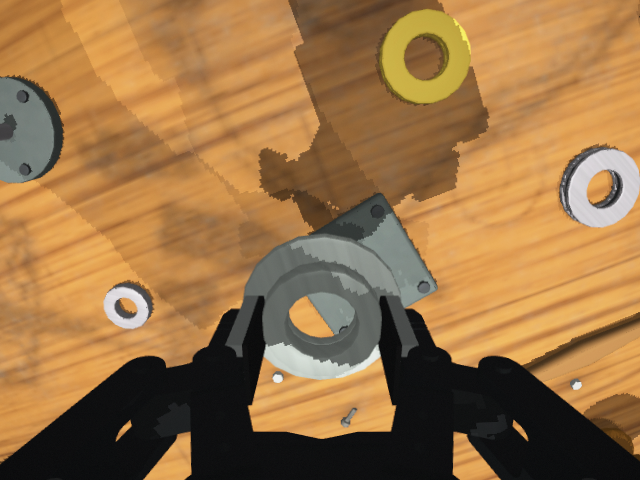

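The seat sits level in the fingers, with its bore at (322,316). It hides the post, so I'm moving past the post until it shows above the seat in the picture.

apply_moves(
  increments="-0.025 0 0 0;-0.060 0 0 0;-0.090 0 0 0;-0.110 0 0 0;-0.110 0 0 0",
)

```text
t: 4.8
tool_pos: [708.3, -137.3, 129.3]
orientation: [0.179, 0.984, -0.0, 0.0]
wrist_force: [-0.2, -0.0, -1.5]
grip_width: 44.1
finger_force: 41.1
```

Run:
```python
from h import *
p,s,im,d=shot('w4');W=cloud(p,d);R=toolR()
print(s['tool_pos'],s['grip_width'],s['finger_force'])
L=(W-s['tool_pos'])@R
m=(W[...,2]>49)&(W[...,2]<62)&(np.abs(W[...,0]-650)<40)&(np.abs(W[...,1]+88)<40)
print(m.sum(),np.percentile(L[m],[2,50,98],axis=0),W[m].max(0))
v,u=np.nonzero(m);print(u.min(),u.max(),v.min(),v.max())
m=(W[...,2]>25)&(W[...,2]<45)&(np.abs(W[...,0]-650)<40)&(np.abs(W[...,1]+88)<40)
print(m.sum(),np.percentile(L[m],[2,50,98],axis=0))
# base plate top
b=(W[...,2]>6)&(W[...,2]<14)&(np.abs(W[...,0]-650)<70)&(np.abs(W[...,1]+88)<70);b=cv2.morphologyEx(b.astype(np.uint8),1,0) if 0 else b.astype(np.uint8)
print('bench z',np.nanmedian(W[20:60,:,2]))
c=max(cv2.findContours(b,0,2)[0],key=cv2.contourArea);bx=cv2.boxPoints(cv2.minAreaRect(c));print('box',bx.tolist())
h=(np.abs(L[...,0])<45)&(np.abs(L[...,1])<45)&(L[...,2]>-25)&(L[...,2]<10);print(np.percentile(L[h],[1,50,99],axis=0))
```

```text
[ 708.27925737 -137.32754723  129.31332799] 44.06110431827014 41.12409512512386
597 [[67.44486057 23.11946701 73.05237475]
 [74.25984079 28.98223905 77.02981378]
 [80.84425854 36.2067633  80.27882344]] [656.6901249  -75.97210083  57.02806966]
365 393 100 130
113 [[ 65.15973338  19.98313661  84.45421698]
 [ 74.60252983  21.15764708  91.19481134]
 [ 83.48998887  39.22448492 103.91450944]]
bench z -0.35307730000744186
box [[275.8529357910156, 90.91175842285156], [393.1647033691406, 16.258819580078125], [466.0882263183594, 130.85293579101562], [348.7764587402344, 205.50587463378906]]
[[-28.2725613  -34.12536462 -24.0949787 ]
 [ 10.27275476  -1.02452102  -8.61080488]
 [ 30.69356798  31.79819698   3.72663946]]
```

View pics/w4.png

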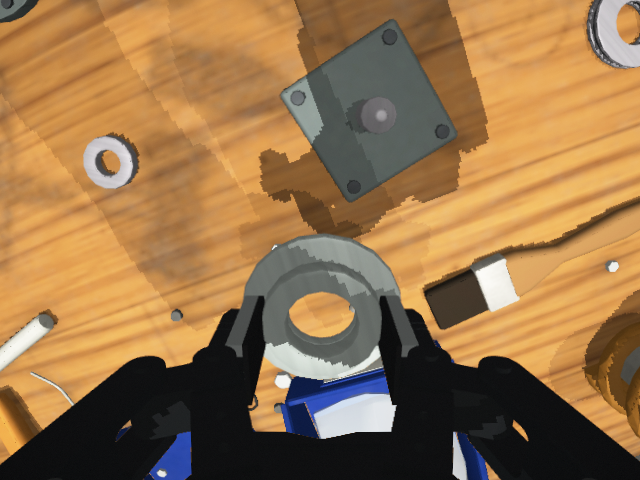

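The post tip shows at (381,115), the base plate corners at (391,18), (456,131), (350,201) and (281,93), and the held bore at (322,316).

Run:
```python
from h import *
p=cam('wrist');s=r.get_state();R=toolR()
f=lambda uv,z:np.round((onplane(p,[uv],z)-s['tool_pos'])@R,1)
print('tip',f((381.5,114.5),56)); print('base',np.mean([f(c,10) for c in [(391,19),(456,131),(350,202),(281,93)]],axis=0))
im=cv2.imread('pics/w4.png')
# bore of held seat, top face: bright wood hole ellipse
print('bore top', [f(c,s['tool_pos'][2]+10) for c in [(287,316),(357,316)]])
```

```text
tip [[74.7 29.8 73.2]]
base [[ 75.275  29.225 119.175]]
bore top [array([[  4.5, -13.8, -10. ]]), array([[  4.5,  11.8, -10. ]])]
```

apply_moves(
  increments="0.025 0.010 0 0;0.055 0.022 0.010 0;0.0735 0.0305 0.030 0;0.0735 0.0305 0.050 0;0.0735 0.0305 0.050 0",
)

```text
t: 5.35
tool_pos: [644.8, -80.2, 77.4]
orientation: [0.177, 0.984, -0.001, -0.004]
wrist_force: [-0.0, 0.3, -1.9]
grip_width: 44.2
finger_force: 41.2
```

Run:
```python
from h import *
s=r.get_state();R=toolR();print(s['tool_pos'],s['wrist_force'])
# predicted post in world from the earlier frame
P=np.array([708.28,-137.33])+R[:2,:2]@np.array([73.5,30.6]);print('want',P,(R.T[:2,:2]@(P-s['tool_pos'][:2])))
```

```text
[644.79120621 -80.23559278  77.44435973] [-0.02086875  0.34124476 -1.88550743]
want [650.03580047 -83.05308542] [-5.89725757 -0.81514934]
```

apply_moves(
  increments="0 0 0 0;0 0 0 0;0 0 0 0;0 0 0 0;0 0 0 0",
)

```text
t: 5.85
tool_pos: [649.9, -81.3, 79.9]
orientation: [0.178, 0.984, 0.0, 0.0]
wrist_force: [0.0, 0.9, -0.8]
grip_width: 43.7
finger_force: 41.2
```

apply_moves(
  increments="-0.0006 -0.0015 0 0;-0.0006 -0.0015 0.010 0;-0.0006 -0.0015 0.022 0;-0.0006 -0.0015 0.034 0;-0.0006 -0.0015 0.044 0",
)

```text
t: 6.35
tool_pos: [648.8, -82.7, 33.6]
orientation: [0.178, 0.984, -0.0, -0.001]
wrist_force: [-0.4, -0.3, -1.2]
grip_width: 44.2
finger_force: 41.2
```

apply_moves(
  increments="0 0 0.008 0;0 0 0.014 0;0 0 0.018 0;0 0 0.020 0;0 0 0.020 0",
)

```text
t: 6.85
tool_pos: [649.9, -82.7, 15.8]
orientation: [0.178, 0.984, 0.0, 0.0]
wrist_force: [0.0, -0.8, -0.2]
grip_width: 44.0
finger_force: 41.2
```

apply_moves(
  increments="0 0 0 0;0 0 0 0;0 0 0 0;0 0 0 0;0 0 0 0",
  fingers=0.06,
)

```text
t: 7.35
tool_pos: [649.7, -82.8, 15.5]
orientation: [0.178, 0.984, 0.0, 0.0]
wrist_force: [-0.2, -0.2, 0.5]
grip_width: 60.1
finger_force: 0.0
```

apply_moves(
  increments="0 0 -0.020 0;0 0 -0.050 0;0 0 -0.080 0;0 0 -0.110 0;0 0 -0.110 0",
)

```text
t: 7.85
tool_pos: [652.9, -82.7, 130.1]
orientation: [0.178, 0.984, 0.001, 0.004]
wrist_force: [1.3, -0.2, 0.6]
grip_width: 59.9
finger_force: 0.0
```

apply_moves(
  increments="-0.010 0 0 0;0.010 0.040 0 0;0.030 0.080 0 0;0.050 0.120 0 0;0.063 0.167 0 0",
  fingers=0.085,
)

```text
t: 8.35
tool_pos: [647.5, 96.2, 124.6]
orientation: [0.178, 0.984, -0.001, -0.001]
wrist_force: [2.1, 0.0, -0.1]
grip_width: 84.6
finger_force: 0.0
```

apply_moves(
  increments="0 0 0 0;0 0 0 0;0 0 0 0;0 0 0 0;0 0 0 0",
)

```text
t: 8.85
tool_pos: [649.2, 93.8, 125.3]
orientation: [0.179, 0.984, -0.0, -0.0]
wrist_force: [0.5, 0.2, 0.2]
grip_width: 84.9
finger_force: 0.0
```

Run:
```python
from h import *
p,s,im,d=shot('w5');W=cloud(p,d)
print(s['tool_pos'],s['wrist_force'])
c=disc(W,(648,97),40,8,17)
T=cam('top');im,d=r.capture('top');cv2.imwrite('pics/t1.png',im);W=cloud(T,d)
disc(W,(650,-83),40,22,34)
```

```text
[649.17071461  93.8038564  125.25462988] [0.48499527 0.22900494 0.16230123]
centre [649.1  95.8] dia [52. 52. 52. 52. 52. 52. 52. 52.] z med 11.4 n 4066Traceback (most recent call last):
  File "<stdin>", line 6, in <module>
  File "h.py", line 29, in disc
    q=np.percentile(P[:,:2]@N.T,[1,99],axis=0);ctr=np.linalg.lstsq(N,q.mean(0),rcond=None)[0]
    return _quantile_unchecked(
        a, q, axis, out, overwrite_input, method, keepdims, weights)
    return _ureduce(a,
                    func=_quantile_ureduce_func,
    ...<5 lines>...
                    overwrite_input=overwrite_input,
                    method=method)
    r = func(a, **kwargs)
    result = _quantile(arr,
                       quantiles=q,
    ...<2 lines>...
                       out=out,
                       weights=wgt)
    slices_having_nans = np.isnan(arr[-1, ...])
                                  ~~~^^^^^^^^^
IndexError: index -1 is out of bounds for axis 0 with size 0
```

View pics/w5.png

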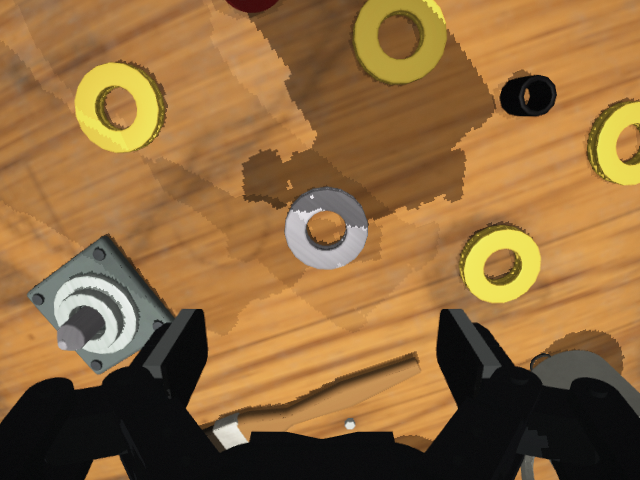

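The seat is on the square stand's post, at (95,313) in the picture. The bearing is at (326,229), with the spacer at (528,95).

apply_moves(
  increments="0.001 0.003 0.030 0;0.001 0.003 0.065 0;0.001 0.003 0.095 0;0.001 0.003 0.115 0;0.001 0.003 0.125 0",
  fingers=0.07,
)

```text
t: 9.45
tool_pos: [647.9, 98.2, -1.7]
orientation: [0.178, 0.984, -0.001, -0.001]
wrist_force: [-0.1, 0.4, -0.6]
grip_width: 70.1
finger_force: 0.0
```

apply_moves(
  increments="0 0 0 0;0 0 0 0;0 0 0 0;0 0 0 0;0 0 0 0",
)

```text
t: 9.95
tool_pos: [649.7, 99.0, 1.3]
orientation: [0.178, 0.984, 0.0, 0.001]
wrist_force: [-0.5, 0.3, -0.3]
grip_width: 70.1
finger_force: 0.0
```

apply_moves(
  increments="0 0 0 0;0 0 0 0;0 0 0 0;0 0 0 0;0 0 0 0",
  fingers=0.04,
)

```text
t: 10.45
tool_pos: [649.4, 98.7, 1.7]
orientation: [0.178, 0.984, -0.0, 0.0]
wrist_force: [-2.0, -1.9, 8.2]
grip_width: 53.7
finger_force: 40.3
```

apply_moves(
  increments="0 0 -0.010 0;0 0 -0.030 0;0 0 -0.060 0;0 0 -0.090 0;0 0 -0.100 0",
)

```text
t: 10.95
tool_pos: [651.2, 99.6, 104.0]
orientation: [0.178, 0.984, 0.001, 0.003]
wrist_force: [0.6, 0.1, -0.2]
grip_width: 53.0
finger_force: 42.2
```

apply_moves(
  increments="-0.010 -0.025 0 0;-0.025 -0.068 0 0;-0.042 -0.112 0 0;-0.056 -0.150 0 0;-0.0635 -0.170 0 0",
)

```text
t: 11.45
tool_pos: [647.9, -89.2, 99.5]
orientation: [0.181, 0.984, -0.002, -0.001]
wrist_force: [-0.1, -0.4, -1.3]
grip_width: 53.2
finger_force: 42.2
```

apply_moves(
  increments="0 0 0 0;0 0 0 0;0 0 0 0;0 0 0 0;0 0 0 0",
)

```text
t: 11.95
tool_pos: [649.2, -81.0, 100.5]
orientation: [0.177, 0.984, 0.0, -0.0]
wrist_force: [0.5, 1.0, -0.4]
grip_width: 53.4
finger_force: 42.3
```

Run:
```python
from h import *
go((649.4,-82.7,27.7))
```

```text
shift mm [-0.8 -1.6 72.8] at [649.2 -81.  100.5]
```

apply_moves(
  increments="-0.0007 -0.0015 0 0;-0.0007 -0.0015 0.010 0;-0.0007 -0.0015 0.022 0;-0.0007 -0.0015 0.034 0;-0.0007 -0.0015 0.046 0",
)

```text
t: 12.45
tool_pos: [648.7, -84.2, 52.8]
orientation: [0.178, 0.984, -0.0, -0.001]
wrist_force: [-0.7, -0.7, -1.6]
grip_width: 53.1
finger_force: 42.3
```

apply_moves(
  increments="0 0 0.008 0;0 0 0.016 0;0 0 0.023 0;0 0 0.0265 0;0 0 0.0265 0",
)

```text
t: 12.95
tool_pos: [649.4, -84.2, 28.1]
orientation: [0.178, 0.984, 0.0, 0.0]
wrist_force: [-0.2, -0.6, -0.9]
grip_width: 53.4
finger_force: 42.3
```

apply_moves(
  increments="0 0 0 0;0 0 0 0;0 0 0 0;0 0 0 0;0 0 0 0",
)

```text
t: 13.45
tool_pos: [649.3, -84.3, 28.0]
orientation: [0.178, 0.984, 0.0, 0.0]
wrist_force: [1.0, -0.8, -1.0]
grip_width: 53.4
finger_force: 42.3
```

apply_moves(
  increments="0 0 0 0;0 0 0 0;0 0 0 0;0 0 0 0;0 0 0 0",
  fingers=0.072,
)

```text
t: 13.95
tool_pos: [649.3, -84.2, 28.0]
orientation: [0.178, 0.984, 0.0, 0.0]
wrist_force: [0.6, -0.5, -0.1]
grip_width: 72.2
finger_force: 0.0
```

apply_moves(
  increments="0 0 -0.015 0;0 0 -0.045 0;0 0 -0.080 0;0 0 -0.100 0;0 0 -0.100 0",
)

```text
t: 14.45
tool_pos: [652.1, -84.2, 132.7]
orientation: [0.178, 0.984, 0.001, 0.004]
wrist_force: [-0.0, 0.4, -0.2]
grip_width: 71.8
finger_force: 0.0
```

apply_moves(
  increments="0.020 0.020 0 0;0.050 0.050 0 0;0.085 0.082 0 0;0.120 0.115 0 0;0.150 0.145 0 0",
)

```text
t: 14.95
tool_pos: [557.7, 106.2, 128.0]
orientation: [0.177, 0.984, 0.0, -0.001]
wrist_force: [0.7, 1.1, -0.3]
grip_width: 71.7
finger_force: 0.0
```

apply_moves(
  increments="0.034 0.032 0 0;0.068 0.064 0 0;0.102 0.096 0 0;0.130 0.120 0 0;0.142 0.132 0 0",
)

```text
t: 15.45
tool_pos: [469.6, 282.1, 128.1]
orientation: [0.175, 0.985, 0.001, -0.001]
wrist_force: [1.1, -0.2, -0.7]
grip_width: 71.7
finger_force: 0.0
```

apply_moves(
  increments="0 0 0 0;0 0 0 0;0 0 0 0;0 0 0 0;0 0 0 0",
)

```text
t: 15.95
tool_pos: [473.4, 276.2, 127.9]
orientation: [0.179, 0.984, -0.0, 0.0]
wrist_force: [0.1, 0.0, 0.6]
grip_width: 71.9
finger_force: 0.0
```

Run:
```python
from h import *
p,s,im,d=shot('w6');W=cloud(p,d)
print(s['wrist_force'])
c=disc(W,(472,278),40,9,20);disc(W,(472,278),40,3,20)
y=toolR()[:2,1];go((*(c+1.2*y),1))
T=cam('top');im,d=r.capture('top');Wt=cloud(T,d)
v=Wt[np.hypot(Wt[...,0]-652,Wt[...,1]+83)<35];print('stack z',np.nanpercentile(v[:,2],[10,30,50,70,90,99]))
a=cv2.resize(im[180:310,240:440],None,fx=2,fy=2)
cv2.imwrite('pics/c6.png',np.hstack([cv2.resize(im[170:320,270:450],(400,333)),cv2.resize(r.capture('scene')[0][170:290,280:430],(400,333))]))
```

```text
[0.10930248 0.0327611  0.57757261]
centre [472.8 277.5] dia [47. 46. 44. 47. 45. 45. 47. 44.] z med 13.3 n 2374
centre [472.6 277.5] dia [47. 47. 46. 47. 47. 47. 47. 47.] z med 12.9 n 3138
shift mm [  0.8   1.9 127. ] at [473.3 276.5 128. ]
stack z [11.39924243 18.57010928 36.06695131 38.52099108 42.94518052 55.27288175]
```

View pics/c6.png

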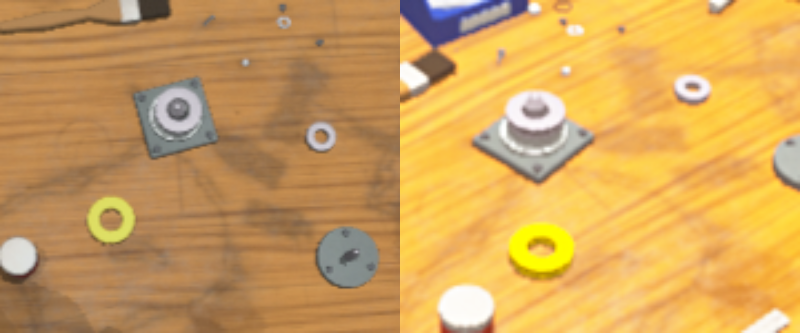

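View pics/w6.png

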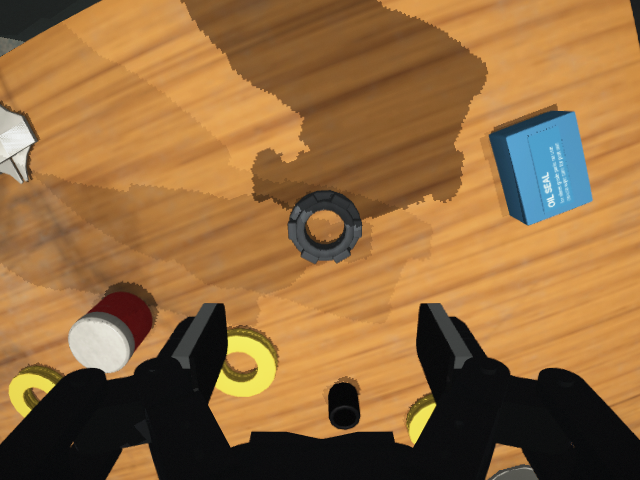

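The stack shows the bearing lying flat on the seat. The collar is at (325,228) and the carton is clear on the right.

apply_moves(
  increments="0.001 0.002 0.030 0;0.001 0.002 0.065 0;0.001 0.002 0.095 0;0.001 0.002 0.115 0;0.001 0.002 0.127 0",
)

```text
t: 16.6
tool_pos: [471.9, 279.3, -0.7]
orientation: [0.178, 0.984, -0.001, -0.001]
wrist_force: [0.1, 0.6, -0.1]
grip_width: 72.0
finger_force: 0.0
```

apply_moves(
  increments="0 0 0 0;0 0 0 0;0 0 0 0;0 0 0 0;0 0 0 0",
)

```text
t: 17.1
tool_pos: [473.0, 280.0, 1.8]
orientation: [0.178, 0.984, 0.001, 0.0]
wrist_force: [-0.2, 0.4, 0.2]
grip_width: 72.0
finger_force: 0.0
```

apply_moves(
  increments="0 0 0 0;0 0 0 0;0 0 0 0;0 0 0 0;0 0 0 0",
  fingers=0.035,
)

```text
t: 17.6
tool_pos: [472.6, 279.7, 1.6]
orientation: [0.178, 0.984, 0.0, 0.0]
wrist_force: [-0.8, -0.6, 5.4]
grip_width: 47.8
finger_force: 41.0
```

apply_moves(
  increments="0 0 -0.010 0;0 0 -0.030 0;0 0 -0.060 0;0 0 -0.100 0;0 0 -0.120 0",
)

```text
t: 18.1
tool_pos: [473.5, 280.3, 124.2]
orientation: [0.178, 0.984, 0.001, 0.001]
wrist_force: [0.2, 1.1, -0.9]
grip_width: 47.5
finger_force: 41.8
```

apply_moves(
  increments="0 0 0 0;0 0 0 0;0 0 0 0;0 0 0 0;0 0 0 0",
)

```text
t: 18.6
tool_pos: [472.0, 279.4, 120.0]
orientation: [0.178, 0.984, -0.001, -0.001]
wrist_force: [0.4, -0.0, 0.0]
grip_width: 47.6
finger_force: 41.8
```

Run:
```python
from h import *
p,s,im,d=shot('w7');W=cloud(p,d);R=toolR();L=(W-s['tool_pos'])@R
print(s['grip_width'],s['finger_force'])
# held collar's bore centre: see-through hole in the near depth
h=(np.abs(L[...,0])<35)&(np.abs(L[...,1])<24)&(L[...,2]>-25)&(L[...,2]<10);print(h.sum(),np.percentile(L[h],[1,50,99],axis=0))
go((650,-83,120))
cv2.imwrite('pics/c7.png',im[180:460,140:500])
```

```text
47.59977265552246 41.77750713734211
10775 [[-22.39455937 -23.18939896 -22.22326606]
 [  3.79908352   0.5900094  -11.20293982]
 [ 22.76247783  22.88335955   0.08493723]]
shift mm [-293.5 -277.3    0.3] at [472.1 279.5 120.2]
```

View pics/c7.png

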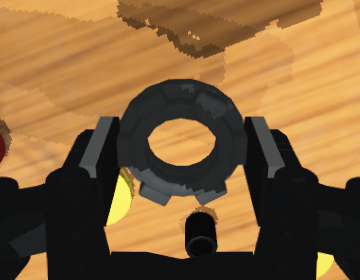

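The collar is held level and centred between the pads. I'm carrying it to the post.

apply_moves(
  increments="-0.020 -0.019 0 0;-0.050 -0.047 0 0;-0.085 -0.080 0 0;-0.120 -0.113 0 0;-0.155 -0.146 0 0",
)

```text
t: 19.15
tool_pos: [567.0, 87.0, 120.5]
orientation: [0.178, 0.984, -0.0, -0.0]
wrist_force: [1.3, 0.5, -1.2]
grip_width: 47.2
finger_force: 41.8
```

apply_moves(
  increments="-0.035 -0.033 0 0;-0.070 -0.066 0 0;-0.100 -0.095 0 0;-0.125 -0.120 0 0;-0.1385 -0.1315 0 0",
)

```text
t: 19.65
tool_pos: [650.7, -88.8, 120.1]
orientation: [0.181, 0.984, -0.002, 0.0]
wrist_force: [0.3, 1.0, -0.6]
grip_width: 47.6
finger_force: 41.8
```

apply_moves(
  increments="0 0 0.005 0;0 0 0.010 0;0 0 0.020 0;0 0 0.020 0;0 0 0.020 0",
)

```text
t: 20.15
tool_pos: [649.7, -81.5, 100.4]
orientation: [0.177, 0.984, 0.0, -0.001]
wrist_force: [-0.2, -0.6, -0.1]
grip_width: 47.6
finger_force: 41.8
```

apply_moves(
  increments="0 0 0 0;0 0 0 0;0 0 0 0;0 0 0 0;0 0 0 0",
)

```text
t: 20.65
tool_pos: [650.3, -83.1, 101.1]
orientation: [0.178, 0.984, 0.0, 0.0]
wrist_force: [0.1, 0.0, -0.4]
grip_width: 47.8
finger_force: 41.8
```

Run:
```python
from h import *
go((650,-83.3,39.6))
```

```text
shift mm [ 0.2 -0.3 61.5] at [650.3 -83.1 101.1]
```

apply_moves(
  increments="0 0 0.008 0;0 0 0.018 0;0 0 0.028 0;0 0 0.038 0;0 0 0.046 0",
)

```text
t: 21.15
tool_pos: [649.7, -83.0, 53.4]
orientation: [0.178, 0.984, -0.0, -0.001]
wrist_force: [-0.5, 0.2, -0.3]
grip_width: 47.5
finger_force: 41.8
```

apply_moves(
  increments="0 0 0.006 0;0 0 0.011 0;0 0 0.015 0;0 0 0.015 0;0 0 0.015 0",
)

```text
t: 21.65
tool_pos: [650.5, -83.0, 40.1]
orientation: [0.178, 0.984, 0.0, 0.0]
wrist_force: [-0.0, -0.6, -1.4]
grip_width: 47.7
finger_force: 41.8
```

apply_moves(
  increments="0 0 0 0;0 0 0 0;0 0 0 0;0 0 0 0;0 0 0 0",
)

```text
t: 22.15
tool_pos: [650.3, -83.0, 40.0]
orientation: [0.178, 0.984, 0.0, 0.0]
wrist_force: [-1.2, -0.9, -0.7]
grip_width: 47.4
finger_force: 41.8
```

apply_moves(
  increments="0 0 0 0;0 0 0 0;0 0 0 0;0 0 0 0;0 0 0 0",
  fingers=0.066,
)

```text
t: 22.65
tool_pos: [650.3, -83.0, 40.0]
orientation: [0.178, 0.984, 0.0, 0.0]
wrist_force: [-0.2, 0.9, 0.3]
grip_width: 66.1
finger_force: 0.0
```

apply_moves(
  increments="0 0 -0.015 0;0 0 -0.045 0;0 0 -0.075 0;0 0 -0.085 0;0 0 -0.085 0",
)

```text
t: 23.15
tool_pos: [651.7, -83.1, 127.4]
orientation: [0.178, 0.984, 0.0, 0.002]
wrist_force: [-0.7, 0.4, -0.2]
grip_width: 66.1
finger_force: 0.0
```

apply_moves(
  increments="-0.003 -0.025 0 0;-0.010 -0.065 0 0;-0.017 -0.110 0 0;-0.023 -0.150 0 0;-0.027 -0.1735 0 0",
)

```text
t: 23.65
tool_pos: [611.8, -260.2, 123.1]
orientation: [0.18, 0.984, -0.002, -0.002]
wrist_force: [0.4, -0.3, -0.4]
grip_width: 66.2
finger_force: 0.0
```

apply_moves(
  increments="0 0 0 0;0 0 0 0;0 0 0 0;0 0 0 0;0 0 0 0",
)

```text
t: 24.15
tool_pos: [615.2, -253.4, 124.9]
orientation: [0.177, 0.984, 0.0, -0.0]
wrist_force: [-0.2, -0.5, -0.5]
grip_width: 65.9
finger_force: 0.0
```

Run:
```python
from h import *
p,s,im,d=shot('w8');W=cloud(p,d);R=toolR()
c=disc(W,(615,-255),30,5,14)
go((*(c+1.2*R[:2,1]),0))
T=cam('top');im2,d=r.capture('top');Wt=cloud(T,d);sc=r.capture('scene')[0]
v=Wt[np.hypot(Wt[...,0]-652,Wt[...,1]+83)<30];print('stack z',np.nanpercentile(v[:,2],[10,30,50,70,90,99]))
m=(W[...,2]>40)&(W[...,2]<60)&(np.hypot(W[...,0]-468,W[...,1]+270)<40);print('fork post',m.sum(),np.percentile(W[m],[2,50,98],axis=0) if m.any() else '')
cv2.imwrite('pics/c8.png',np.vstack([np.hstack([cv2.resize(im2[180:300,300:450],(400,320)),cv2.resize(sc[160:280,280:430],(400,320))]),cv2.resize(im,(800,600))[120:390]])[:590])
```

```text
centre [ 614.8 -255.5] dia [33. 34. 33. 33. 33. 33. 34. 33.] z med 8.3 n 1681
shift mm [ -0.3  -0.6 125. ] at [ 615.2 -253.8  125. ]
stack z [18.01099658 39.54087915 46.45201383 51.01236376 53.51654612 57.31307648]
fork post 334 [[ 468.83927888 -276.4089557    40.58281723]
 [ 471.94321113 -271.33687111   47.1942191 ]
 [ 474.58775348 -266.8481112    53.96356714]]
```

View pics/c8.png

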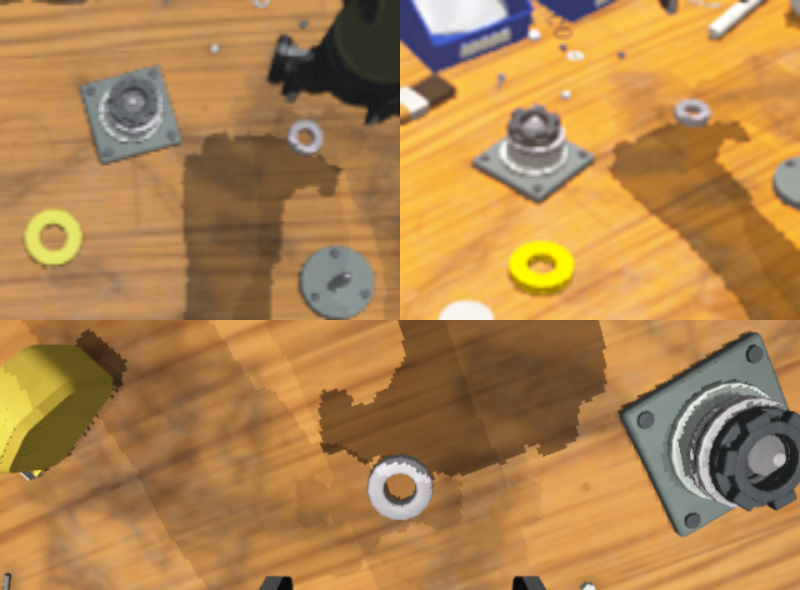

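The shock stack is complete, with the collar on top at about (760,455) in the lower crop. The washer is at about (400,487) in that crop.

apply_moves(
  increments="0 -0.001 0.030 0;0 -0.001 0.065 0;0 -0.001 0.095 0;0 -0.001 0.115 0;0 -0.001 0.1255 0",
  fingers=0.055,
)

```text
t: 24.8
tool_pos: [613.2, -255.4, -2.6]
orientation: [0.178, 0.984, 0.0, -0.002]
wrist_force: [-1.0, 0.4, 1.3]
grip_width: 55.0
finger_force: 0.0
```

apply_moves(
  increments="0 0 0 0;0 0 0 0;0 0 0 0;0 0 0 0;0 0 0 0",
)

```text
t: 25.3
tool_pos: [615.0, -256.1, 0.4]
orientation: [0.178, 0.984, -0.0, 0.001]
wrist_force: [0.1, 0.2, -0.5]
grip_width: 54.7
finger_force: 0.0
```

apply_moves(
  increments="0 0 0 0;0 0 0 0;0 0 0 0;0 0 0 0;0 0 0 0",
  fingers=0.02,
)

```text
t: 25.8
tool_pos: [614.7, -256.0, 0.2]
orientation: [0.178, 0.984, -0.0, 0.0]
wrist_force: [-2.2, 0.1, 5.6]
grip_width: 33.8
finger_force: 39.4
```

apply_moves(
  increments="0 0 -0.010 0;0 0 -0.030 0;0 0 -0.060 0;0 0 -0.100 0;0 0 -0.120 0",
)

```text
t: 26.3
tool_pos: [616.1, -256.2, 123.2]
orientation: [0.178, 0.984, -0.0, 0.002]
wrist_force: [-0.1, -0.6, -0.1]
grip_width: 33.6
finger_force: 39.9
```

apply_moves(
  increments="0.010 -0.012 0 0;0.025 -0.031 0 0;0.042 -0.050 0 0;0.054 -0.067 0 0;0.054 -0.067 0 0",
)

```text
t: 26.8
tool_pos: [536.6, -303.1, 119.5]
orientation: [0.18, 0.984, -0.001, -0.002]
wrist_force: [0.1, -0.7, -0.5]
grip_width: 33.7
finger_force: 39.9
```

apply_moves(
  increments="0 0 0 0;0 0 0 0;0 0 0 0;0 0 0 0;0 0 0 0",
)

```text
t: 27.3
tool_pos: [540.9, -299.2, 119.4]
orientation: [0.178, 0.984, 0.0, 0.0]
wrist_force: [0.3, -0.6, -1.2]
grip_width: 34.1
finger_force: 39.9
```

Run:
```python
from h import *
p,s,im,d=shot('w9');W=cloud(p,d);R=toolR();L=(W-s['tool_pos'])@R
print(s['tool_pos'],s['grip_width'],s['finger_force'])
c=np.array([470.5,-271]);rr=np.hypot(W[...,0]-c[0],W[...,1]-c[1])
m=(W[...,2]>46)&(W[...,2]<60)&(rr<30);print('tip pts',m.sum(),np.percentile(L[m],[2,50,98],axis=0));v,u=np.nonzero(m);print('px',u.min(),u.max(),v.min(),v.max())
m=(W[...,2]>6)&(W[...,2]<14)&(rr<60);q=np.percentile(L[m],[.5,99.5],axis=0);print('base',q.mean(0),q[1]-q[0])
h=(np.abs(L[...,0])<25)&(np.abs(L[...,1])<17)&(L[...,2]>-15)&(L[...,2]<5);print('held',h.sum(),np.percentile(L[h],[1,50,99],axis=0))
```

```text
[ 540.85903042 -299.24219472  119.38989729] 34.10884899385101 39.88744653761387
tip pts 260 [[72.35270983 -3.83207658 65.11290821]
 [76.34232625  0.20410349 69.34166827]
 [80.30583647  4.31936666 73.18542492]]
px 314 333 101 120
base [ 76.63374374   0.30939185 109.36430121] [67.91868358 67.87544739  5.19338173]
held 5728 [[-16.61766747 -16.5461845  -12.80980261]
 [  1.64321321  -0.23864949  -7.82988398]
 [ 16.97785459  15.93491101  -1.01756649]]
```

View pics/w9.png

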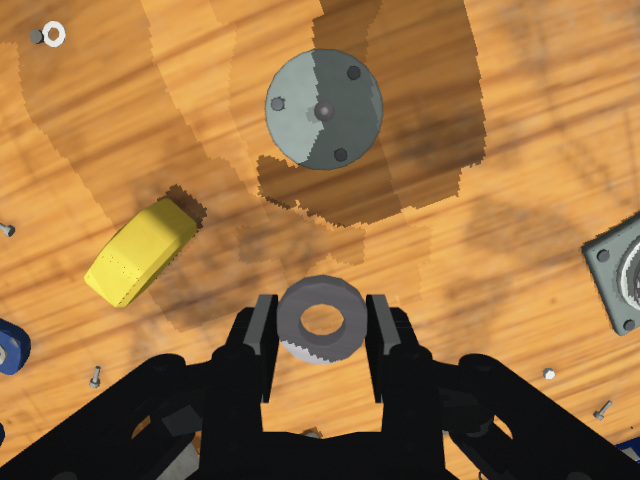

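The fork post tip is at (324,110), the held washer's bore is at (322,320), and the tape is clear on the left.

apply_moves(
  increments="0.015 0 0 0;0.040 0 0.005 0;0.062 0.001 0.015 0;0.076 0.001 0.030 0;0.076 0.001 0.040 0",
)

```text
t: 27.85
tool_pos: [467.1, -271.6, 78.8]
orientation: [0.178, 0.984, 0.0, -0.002]
wrist_force: [0.6, 0.1, -1.8]
grip_width: 33.7
finger_force: 39.9
```

apply_moves(
  increments="0 0 0 0;0 0 0 0;0 0 0 0;0 0 0 0;0 0 0 0",
)

```text
t: 28.35
tool_pos: [470.2, -272.4, 79.8]
orientation: [0.178, 0.984, -0.0, 0.001]
wrist_force: [0.1, 0.9, 0.6]
grip_width: 33.9
finger_force: 39.9
```

Run:
```python
from h import *
go((469.8,-271.6,10.5))
```

```text
shift mm [ 0.7  0.6 69.3] at [ 470.2 -272.4   79.8]
```

apply_moves(
  increments="0.0005 0.0005 0.008 0;0.0005 0.0005 0.020 0;0.0005 0.0005 0.032 0;0.0005 0.0005 0.044 0;0.0005 0.0005 0.054 0",
)

```text
t: 28.85
tool_pos: [468.8, -271.3, 23.9]
orientation: [0.178, 0.984, 0.0, -0.001]
wrist_force: [0.4, 0.3, -0.1]
grip_width: 34.1
finger_force: 39.9
```

apply_moves(
  increments="0 0 0.006 0;0 0 0.011 0;0 0 0.015 0;0 0 0.015 0;0 0 0.015 0",
)

```text
t: 29.35
tool_pos: [469.5, -271.6, 10.6]
orientation: [0.178, 0.984, -0.0, 0.0]
wrist_force: [0.4, -0.0, -0.9]
grip_width: 33.7
finger_force: 39.9
```

apply_moves(
  increments="0 0 0 0;0 0 0 0;0 0 0 0;0 0 0 0;0 0 0 0",
)

```text
t: 29.85
tool_pos: [469.3, -271.6, 10.5]
orientation: [0.178, 0.984, 0.0, 0.0]
wrist_force: [-0.2, -0.4, -1.2]
grip_width: 34.2
finger_force: 39.9
```

apply_moves(
  increments="0 0 0 0;0 0 0 0;0 0 0 0;0 0 0 0;0 0 0 0",
  fingers=0.05,
)

```text
t: 30.35
tool_pos: [469.3, -271.5, 10.4]
orientation: [0.178, 0.984, 0.0, -0.0]
wrist_force: [0.1, -0.8, 0.4]
grip_width: 50.1
finger_force: 0.0
```

apply_moves(
  increments="0 0 -0.015 0;0 0 -0.045 0;0 0 -0.085 0;0 0 -0.115 0;0 0 -0.115 0",
)

```text
t: 30.85
tool_pos: [471.7, -272.6, 129.2]
orientation: [0.178, 0.984, -0.001, 0.004]
wrist_force: [1.2, -0.5, -0.6]
grip_width: 50.0
finger_force: 0.0
```

apply_moves(
  increments="0.002 0.025 0 0;0.006 0.065 0 0;0.010 0.110 0 0;0.014 0.155 0 0;0.018 0.200 0 0",
)

```text
t: 31.35
tool_pos: [522.3, -76.4, 124.8]
orientation: [0.178, 0.984, -0.0, -0.001]
wrist_force: [0.1, -0.8, -0.1]
grip_width: 50.0
finger_force: 0.0
```

apply_moves(
  increments="0.004 0.045 0 0;0.008 0.090 0 0;0.012 0.135 0 0;0.016 0.180 0 0;0.020 0.220 0 0",
)

```text
t: 31.85
tool_pos: [580.6, 137.7, 124.7]
orientation: [0.177, 0.984, 0.0, -0.0]
wrist_force: [0.9, 0.6, 0.3]
grip_width: 50.0
finger_force: 0.0
```

apply_moves(
  increments="0.004 0.040 0 0;0.007 0.075 0 0;0.010 0.100 0 0;0.010 0.110 0 0;0.010 0.110 0 0",
)

```text
t: 32.35
tool_pos: [609.5, 242.8, 124.7]
orientation: [0.177, 0.984, -0.0, -0.0]
wrist_force: [-1.2, -0.5, -0.4]
grip_width: 49.6
finger_force: 0.0
```

apply_moves(
  increments="0 0 0 0;0 0 0 0;0 0 0 0;0 0 0 0;0 0 0 0",
)

```text
t: 32.85
tool_pos: [610.0, 241.1, 125.6]
orientation: [0.178, 0.984, -0.0, 0.0]
wrist_force: [-0.5, 0.1, -0.1]
grip_width: 50.4
finger_force: 0.0
```

Run:
```python
from h import *
p,s,im,d=shot('w10');W=cloud(p,d);R=toolR()
c=disc(W,(611,242),25,24,34);disc(W,(611,242),25,5,34)
go((*(c+1.0*R[:2,1]),8))
T=cam('top');im2,d=r.capture('top');Wt=cloud(T,d);sc=r.capture('scene')[0]
v=Wt[np.hypot(Wt[...,0]-470,Wt[...,1]+271)<18];print('washer z',np.nanpercentile(v[:,2],[10,30,50,70,90,99]))
cv2.imwrite('pics/c10.png',np.vstack([cv2.resize(im2[250:320,380:480],(640,448))[100:350],im[150:480]]))
```

```text
centre [611.1 241.4] dia [23. 22. 22. 22. 22. 22. 22. 23.] z med 27.2 n 587
centre [610.8 241.5] dia [22. 23. 22. 22. 22. 22. 22. 22.] z med 25.6 n 1073
shift mm [ -1.    1.5 117.6] at [610.  241.3 125.6]
washer z [13.68640726 17.53132027 19.12252229 20.875487   40.35249263 53.60321888]
```

View pics/c10.png

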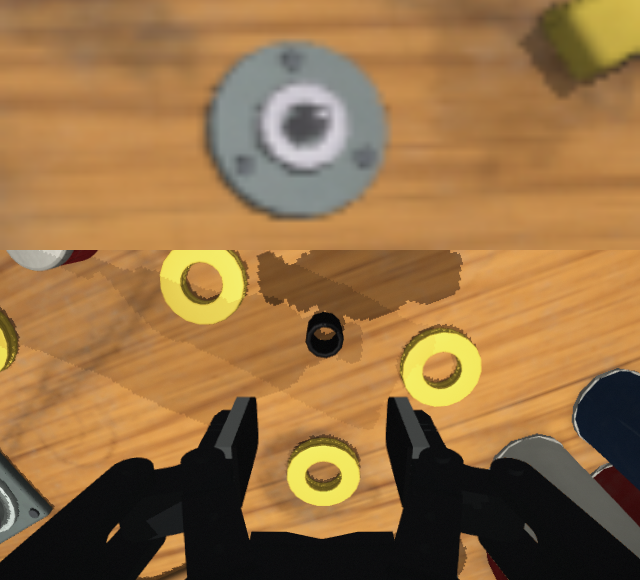

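The washer is seated on the fork stand. The spacer is at about (325,335) in the lower crop, with yellow rings nearby. I'm descending so the tips stay just above ring height.

apply_moves(
  increments="-0.001 0.001 0.025 0;-0.001 0.001 0.055 0;-0.001 0.001 0.085 0;-0.001 0.001 0.105 0;-0.001 0.001 0.114 0",
  fingers=0.043,
)

```text
t: 33.5
tool_pos: [609.8, 241.7, 9.3]
orientation: [0.178, 0.984, -0.001, -0.001]
wrist_force: [-0.6, 0.0, 0.0]
grip_width: 43.2
finger_force: 0.0
```

apply_moves(
  increments="0 0 0 0;0 0 0 0;0 0 0 0;0 0 0 0;0 0 0 0",
)

```text
t: 34.0
tool_pos: [611.7, 242.5, 12.3]
orientation: [0.178, 0.984, 0.0, 0.001]
wrist_force: [-0.7, 1.0, -0.3]
grip_width: 43.5
finger_force: 0.0
```

apply_moves(
  increments="0 0 0 0;0 0 0 0;0 0 0 0;0 0 0 0;0 0 0 0",
  fingers=0.01,
)

```text
t: 34.5
tool_pos: [611.5, 242.3, 12.0]
orientation: [0.178, 0.984, 0.0, 0.0]
wrist_force: [-0.6, -1.1, 4.6]
grip_width: 22.0
finger_force: 39.2
```

apply_moves(
  increments="0 0 -0.010 0;0 0 -0.030 0;0 0 -0.060 0;0 0 -0.100 0;0 0 -0.120 0",
)

```text
t: 35.0
tool_pos: [612.6, 243.1, 135.1]
orientation: [0.178, 0.984, 0.002, 0.002]
wrist_force: [0.3, 0.1, -0.1]
grip_width: 22.4
finger_force: 39.3
```

apply_moves(
  increments="0 0 0 0;0 0 0 0;0 0 0 0;0 0 0 0;0 0 0 0",
)

```text
t: 35.5
tool_pos: [610.6, 242.0, 130.3]
orientation: [0.178, 0.984, -0.001, -0.001]
wrist_force: [0.5, -0.8, -0.3]
grip_width: 22.1
finger_force: 39.3
```

Run:
```python
from h import *
p,s,im,d=shot('w11');W=cloud(p,d);R=toolR();L=(W-s['tool_pos'])@R
h=(np.abs(L[...,0])<20)&(np.abs(L[...,1])<11)&(L[...,2]>-22)&(L[...,2]<25);print('held',h.sum(),np.percentile(L[h],[1,50,99],axis=0))
go((469.8,-271.6,120));cv2.imwrite('pics/c11.png',im[200:440,170:470])
```

```text
held 4498 [[-10.91524948 -10.72623599 -19.13085248]
 [  2.77894775  -0.23888326  -9.07581993]
 [ 11.49548205  10.31729918  11.48249301]]
shift mm [ -47.8 -530.5   11. ] at [610.7 242.1 130.5]
```

View pics/c11.png

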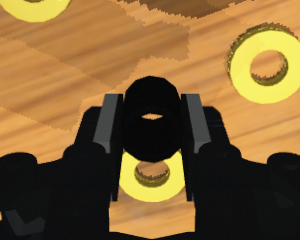

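The spacer is held upright and centred. I'm carrying it to the fork stand.

apply_moves(
  increments="-0.002 -0.025 0 0;-0.006 -0.065 0 0;-0.010 -0.110 0 0;-0.014 -0.155 0 0;-0.018 -0.200 0 0",
)

```text
t: 36.05
tool_pos: [557.4, 47.1, 131.3]
orientation: [0.178, 0.984, -0.0, -0.0]
wrist_force: [0.5, -0.8, 0.1]
grip_width: 22.1
finger_force: 39.3
```

apply_moves(
  increments="-0.004 -0.045 0 0;-0.008 -0.090 0 0;-0.012 -0.135 0 0;-0.016 -0.180 0 0;-0.020 -0.220 0 0",
)

```text
t: 36.55
tool_pos: [498.7, -166.9, 131.3]
orientation: [0.178, 0.984, -0.0, -0.0]
wrist_force: [0.9, 0.2, -0.3]
grip_width: 22.3
finger_force: 39.3
```

apply_moves(
  increments="-0.004 -0.040 0 0;-0.007 -0.075 0 0;-0.009 -0.100 0 0;-0.010 -0.110 0 0;-0.010 -0.110 0 0",
)

```text
t: 37.05
tool_pos: [470.1, -272.2, 131.2]
orientation: [0.179, 0.984, -0.0, -0.0]
wrist_force: [0.7, 1.0, -1.0]
grip_width: 22.1
finger_force: 39.3
```

apply_moves(
  increments="0 0 0.010 0;0 0 0.020 0;0 0 0.030 0;0 0 0.030 0;0 0 0.030 0",
)

```text
t: 37.55
tool_pos: [470.6, -270.2, 100.9]
orientation: [0.177, 0.984, 0.0, -0.001]
wrist_force: [0.5, -0.0, 0.3]
grip_width: 22.0
finger_force: 39.3
```

apply_moves(
  increments="0 0 0 0;0 0 0 0;0 0 0 0;0 0 0 0;0 0 0 0",
)

```text
t: 38.05
tool_pos: [470.6, -271.1, 101.6]
orientation: [0.178, 0.984, 0.0, 0.0]
wrist_force: [-0.0, -0.3, -0.3]
grip_width: 22.2
finger_force: 39.3
```

Run:
```python
from h import *
go((469.8,-271.6,31.2))
```

```text
shift mm [ 0.6 -0.8 70.4] at [ 470.6 -271.1  101.6]
```

apply_moves(
  increments="0.0005 -0.0008 0.008 0;0.0005 -0.0008 0.020 0;0.0005 -0.0008 0.032 0;0.0005 -0.0008 0.042 0;0.0005 -0.0008 0.050 0",
)

```text
t: 38.55
tool_pos: [469.3, -271.2, 50.0]
orientation: [0.178, 0.984, 0.0, -0.001]
wrist_force: [0.2, 0.8, -0.8]
grip_width: 22.6
finger_force: 39.3
```

apply_moves(
  increments="0 0 0.006 0;0 0 0.012 0;0 0 0.017 0;0 0 0.020 0;0 0 0.020 0",
)

```text
t: 39.05
tool_pos: [469.9, -271.6, 31.4]
orientation: [0.178, 0.984, -0.0, 0.0]
wrist_force: [0.2, -0.1, 0.2]
grip_width: 22.4
finger_force: 39.3
```

apply_moves(
  increments="0 0 0 0;0 0 0 0;0 0 0 0;0 0 0 0;0 0 0 0",
)

```text
t: 39.55
tool_pos: [469.9, -271.5, 31.5]
orientation: [0.178, 0.984, 0.0, 0.0]
wrist_force: [0.7, -0.7, -0.4]
grip_width: 22.2
finger_force: 39.3
```

Next I release, lift, back off to the left and check.

apply_moves(
  increments="0 0 0 0;0 0 0 0;0 0 0 0;0 0 0 0;0 0 0 0",
  fingers=0.04,
)

```text
t: 40.05
tool_pos: [469.8, -271.6, 31.4]
orientation: [0.178, 0.984, 0.0, 0.0]
wrist_force: [0.2, 0.4, 0.8]
grip_width: 40.2
finger_force: 0.0
```

apply_moves(
  increments="0 0 -0.015 0;0 0 -0.045 0;0 0 -0.085 0;0 0 -0.115 0;0 0 -0.130 0",
)

```text
t: 40.55
tool_pos: [470.9, -272.0, 164.2]
orientation: [0.178, 0.984, -0.0, 0.002]
wrist_force: [0.3, 0.6, 0.1]
grip_width: 40.1
finger_force: 0.0
```

apply_moves(
  increments="0 0.025 0 0;0 0.065 0 0;0 0.105 0 0;0 0.140 0 0;0 0.170 0 0",
)

```text
t: 41.05
tool_pos: [529.9, -110.0, 161.6]
orientation: [0.177, 0.984, 0.0, 0.0]
wrist_force: [-0.3, 0.2, 0.4]
grip_width: 39.9
finger_force: 0.0
```

apply_moves(
  increments="0 0 0 0;0 0 0 0;0 0 0 0;0 0 0 0;0 0 0 0",
)

```text
t: 41.55
tool_pos: [528.9, -113.6, 161.4]
orientation: [0.179, 0.984, -0.0, -0.0]
wrist_force: [0.2, -0.4, -0.7]
grip_width: 40.1
finger_force: 0.0
```

Run:
```python
from h import *
T=cam('top');im2,d=r.capture('top');Wt=cloud(T,d);sc=r.capture('scene')[0];p,s,w,dw=shot('w12');W=cloud(p,dw)
for X in (Wt,W):
  v=X[np.hypot(X[...,0]-470,X[...,1]+271)<13];print('fork z',len(v),np.nanpercentile(v[:,2],[30,50,70,90,99]) if len(v) else '')
cv2.imwrite('pics/c12.png',np.vstack([np.hstack([cv2.resize(im2[180:320,320:480],(400,350)),cv2.resize(sc[160:280,310:460],(400,350))]),cv2.resize(w,(400,300))[:240].repeat(2,1) if 0 else cv2.resize(w[:240],(800,240))]))
```

```text
fork z 0 
fork z 1637 [32.15880536 41.16498823 45.25905969 46.83976494 52.81380998]
```

View pics/c12.png

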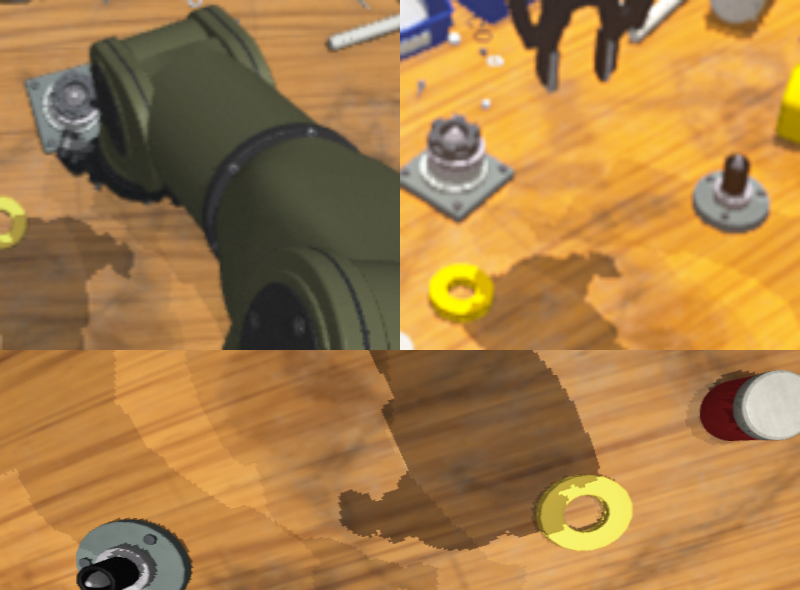

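Both stacks are complete and flat: the spacer top is at about 47 mm on the washer, the collar sits on the bearing, and the gripper is clear. I'm handing in.

```bash
python3 -c "
from plant import r
print(r.hand_in())"
```

```text
the job is handed in; nothing more can be done
None
```

All five parts are on their posts in the order asked. I handed the job in at about 41.7 s, with the tin, carton and tape untouched; no verdict came back.

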